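# Lock the stencil plate on the painting board's stud

## Robot

A 6-joint arm with a two-finger parallel gripper is mounted at the origin on the work surface. World frame = base frame: x ahead of the robot, y to its left, z up, the work surface at z = 0. Lengths are in m, angles in degrees, forces in N, time in s.
With the tool pointing down it reaches from about 0.35 to 0.975 m from the base axis. Payload 4.9 kg.
Tool frame: the origin (TCP) lies midway between the tips of the shut fingers; the grasp point (between the pads) lies behind it (pinch_z is the z of the grasp point in the tool frame, in m); z points along the fingers, y is the line along which they close (so a half turn about z gives the same grasp; the last joint's range is limited). The gripper opens to 85 mm and grips with 20 to 120 N. Pads are 22 mm wide; open, the fingers measure 114 mm over their backs; the gripper's body (76 mm by 85 mm) begins 54 mm behind the grasp point. The pads swing forward as they close: fully open they stand 13 mm farther back than shut.
Start: joints at [59.129, 3.019, 92.412, -0, 84.569, -6.818], TCP at [0.255, 0.571, 0.231] pointing down, gripper open.
Joint ranges: [-172.51, 172.51], [-57.92, 126.97], [3.15, 148.05], [-58.71, 238.71], [5.1, 150.11], [-179.66, 179.66]. Speed limits (degrees/s): [147.25, 147.25, 180, 180, 180, 180].

## Interface

Orientations are given as [roll, pitch, yaw] about the fixed x, y, z axes, in that order (R = Rz(yaw) Ry(pitch) Rx(roll)).
In Python, from station import * gives the robot as it stands.
- The arm moves only by the tool arm_command, never from a script. Its argument "deltas" is a list of rows, each an object with "dp": the shift along the tool's x, y, z in cm, a list of three; "rot": the turn, a rotation vector about the tool's x, y, z in degrees, a list of three; "fingers": the gripper's target within -1 to 1 (shut at 1, half-way at 0, fully open at -1). In form: [{"dp": [x, y, z], "rot": [ax, ay, az], "fingers": fingers}, ...]. A call has 1 to 8 rows; each row shifts and turns the commanded pose from where the row before left it, along the tool's axes as they then stand; what a row does not reach is not made up. A row lasts 1/10 s, in which the tool goes at most 50 mm and 8.59 degrees, less where a joint would pass 70% of its speed; a pose out of reach is approached as far as the arm can. A call with a gripper value outside its range is refused whole. The fingers move at their own pace and stop on an object; "newtons" is the grip in N (left out, the last holds). Time passes only in rows, so rows that do not move let the fingers close. It gives the time, the measured TCP pose, the force, the opening and the grip force at its end, in the units of the state.
- sense(): the state, without advancing time (a new reading comes with each control period).
- camera(name): name is "scene" or "side" or "wrist"; returns a dict with "color" (384x512x3 uint8, blue, green, red), "vertical_fov" (degrees; the focal length in pixels is half the picture's height over the tangent of half this angle, whatever the lens; pixels are square), "cx", "cy" (the principal point, pixels), "R" (3x3) and "t" (3): a world point X has camera coordinates R X + t. Camera axes: x right, y down, z forward; pixel columns grow to the right and rows downward; lengths in m; the calibration is good to about 2 mm. A picture is of the moment at which its call begins. There is no depth.
- sign_off(): hands the job in; it is judged then, once.
The state is a dict: "time_s": time; "joints": joint angles; "joint_velocities": joint speeds; "tau": joint torques, N m; "eef_pos": TCP position; "tool_rot": TCP orientation; "contact_force": force on the tool from outside, world axes, zero at the start; "torque": the same for the moment, N m; "opening": finger opening in m; "grasp_force": force on a finger pad.
Only numpy, scipy, OpenCV 4.12 (cv2) and the standard library are available. Lean on these libraries where they do the work, as an engineer would, in place of code of your own. Each camera call takes 0.05 s, during which the arm holds its last target. There are 200 camera calls.

## Task

Pick up the stencil plate by its wooden handle, set the large round end of its keyhole over the stud head on the sloping board so that the plate lies flat on the board, then slide it straight downhill until the stud is fully home in the narrow end of the slot, and let go, leaving the plate flat and square with the board. The stud sits somewhere along its track and must be found by eye or feel: press and slide gently (a push of 5 to 10 N is plenty), never forcing the plate against stud or board, and leave the paint jar, brush pot and loose brush alone.

Things in the scene. Friction and masses are not known exactly. Their poses are not given: they have to be found in the camera images.
- deck: Fixed plywood board on a low stand, 220 mm up the slope by 200 mm wide, sloping 12 degrees, turned by a varying yaw; no rim. Origin on its top surface at the middle of the stud's track, 80 mm below the upper edge and 140 mm above the lower; x points uphill along the surface, y across the slope along the track, z square out of the surface.
- stud_track (a point): Middle of the flush dark steel track (60 mm, along deck y); same point and axes as the deck. A rigid steel stud is fixed in it, square to the surface: shank 8 mm diameter; bevelled mushroom head 18 mm diameter, 16 mm at the very top, underside 8 mm and top 12.5 mm above the surface. Its deck x is 0, but its y is only known within 18 mm either side of this point.
- plate_grip (a point): Centre of the wooden bar handle of the loose stencil plate (aluminium, 140 x 140 mm, 5 mm thick, 200 to 330 g, stencil windows along its sides; starts flat on the table). Plate axes: x along the keyhole towards its narrow end, z up. Handle 16 mm thick along x, 56 mm long along y, top 30 mm above the plate's top face; this point is 20 mm above the underside, 32 mm behind the plate's middle.
- large_end (a point): Centre of the large round end of the plate's keyhole (22 mm diameter, right through), at the underside of the plate; 44 mm from the handle's centre along the plate's +x. Plate axes.
- narrow_end (a point): Centre of the closed narrow end of the keyhole (slot 11 mm wide, rounded end), at the plate's underside; 28 mm beyond the large end, 72 mm from the handle's centre along the plate's +x. Plate axes. When locked, plate x points uphill, this point is at the shank, and the slot's end bears on the shank with this point about 1 mm downhill of the shank's axis.
- jar_mid (a point): Middle of a small loose glass paint jar with brass lid (48 mm diameter, 55 mm tall), beyond the board. Leave alone.
- pot_mid (a point): Middle of a loose white ceramic pot with three brushes (72 mm diameter, 90 mm tall, 175 mm with the brushes). Leave alone.
- brush: Loose flat wide brush, 190 mm long, lying on the table between plate and board, origin at the centre of its underside, along its x. Leave alone.
Mind the look-alikes: they are no part of the job. Of the things shaped like the part that bears plate_grip, the aluminium one is meant.

How it is judged:
By the outcome, as a careful person would: the job done as asked, in the order asked, and still so for the second after the job is handed in, with the robot touching nothing.
It also fails if it takes over 72 s, if anything falls off the work surface, if the arm or the gripper's body presses on something with over 40 N, if the wrist force passes 120 N, or if a joint passes its speed limit or range.

## Working session

There is one attempt and no reset: what is moved stays moved. The work goes in short steps, Python scripts to look and compute and a tool call to move; the robot and the scene stay as the last step left them, time stands still between calls to the robot, and variables do not carry over. Pictures are saved under pics/ and viewed, at most 10 in all, crops included, and the job is handed in when it is done.

Besides the shell and the picture viewer there is one more tool, called as name([rows], argument=value, ...), one row to a line, values as JSON. arm_command: Moves the arm, as the interface text tells. Its arguments: {"type":"object","properties":{"deltas":{"type":"array","items":{"type":"object","properties":{"dp":{"type":"array","items":{"type":"number"}},"rot":{"type":"array","items":{"type":"number"}},"fingers":{"type":"number"}}}},"newtons":{"type":"number"}},"required":["deltas"]}

```bash
ls; mkdir -p pics; python3 - <<'E'
from station import *
import cv2,pickle,numpy as np
d={}
for n in ("scene","side","wrist"):
    c=camera(n); d[n]=c; cv2.imwrite(f"pics/{n}0.png",c["color"]); print(n,c["vertical_fov"],c["cx"],c["cy"],np.round(c["R"],3).tolist(),np.round(c["t"],3))
pickle.dump(d,open("cams0.pkl","wb"))
s=sense(); print(s)
a=np.hstack([d["scene"]["color"],d["side"]["color"]]); cv2.imwrite("pics/a0.png",cv2.resize(np.vstack([d["scene"]["color"][:300],d["side"]["color"][:300]]) ,None,fx=1,fy=1))
E
```

```text
pics
scene 42.04001830085099 244.84142546755496 194.57421834057166 [[0.475, 0.88, 0.013], [0.567, -0.295, -0.769], [-0.673, 0.373, -0.639]] [-0.255 -0.261  1.523]
side 49.66067198203827 250.726257112127 197.32674567332043 [[1.0, -0.021, 0.02], [0.0, -0.69, -0.724], [0.029, 0.724, -0.689]] [-0.551  0.044  0.936]
wrist 69.07885646414611 258.04693633810155 188.25736011454913 [[0.408, 0.913, -0.002], [0.872, -0.39, 0.296], [0.269, -0.122, -0.955]] [-0.624 -0.038  0.379]
{'time_s': 0.15, 'joints': array([ 5.91313937e+01,  3.05167801e+00,  9.24736111e+01, -2.00151895e-04,
        8.45681242e+01, -6.81695601e+00]), 'joint_velocities': array([ 0.0593081 , -0.07830162, -0.20442255, -0.07162452, -0.08138554,
        0.01752947]), 'tau': array([ 7.03537307e-05, -3.94242024e+01, -3.70721483e+01, -1.28177062e-04,
        4.57667717e-03, -2.02060555e-06]), 'eef_pos': array([0.25446495, 0.57032658, 0.23031607]), 'tool_rot': array([-1.79907223e+02, -1.08901310e-02,  1.55948360e+02]), 'contact_force': array([-0.83589318,  1.03018459,  0.259564  ]), 'torque': array([ 0.06300703,  0.00435216, -0.05191731]), 'grasp_force': 0.0, 'opening': 0.0852489722598162}
```

View pics/scene0.png

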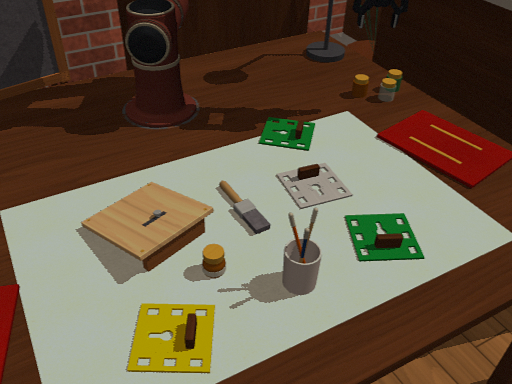

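View pics/side0.png

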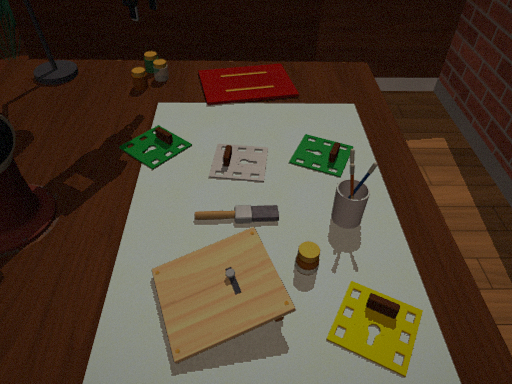

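Scene view: the look-alikes are green plates at (287,133) and (383,236), a yellow plate at (173,337) and a silver plate at (313,184). In the side view the silver one is at (239,162). I choose the silver (aluminium) plate. The board is at scene (148,218), with its stud near the track in side at (231,272). Next is a close crop to check.

```bash
python3 - <<'E'
import cv2,pickle,numpy as np
d=pickle.load(open("cams0.pkl","rb"))
s=d["side"]["color"]; c=d["scene"]["color"]
f=lambda im,x,y,w,h,k:cv2.resize(im[y:y+h,x:x+w],None,fx=k,fy=k,interpolation=cv2.INTER_CUBIC)
A=f(s,200,135,80,56,5); B=f(c,270,155,80,56,5)   #400x280
C=f(s,145,225,160,128,2.5); D=f(c,75,175,160,128,2.5) #400x320
cv2.imwrite("pics/crop1.png",np.vstack([np.hstack([A,B]),np.hstack([C,D])]))
E
```

```text
(no output)
```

View pics/crop1.png

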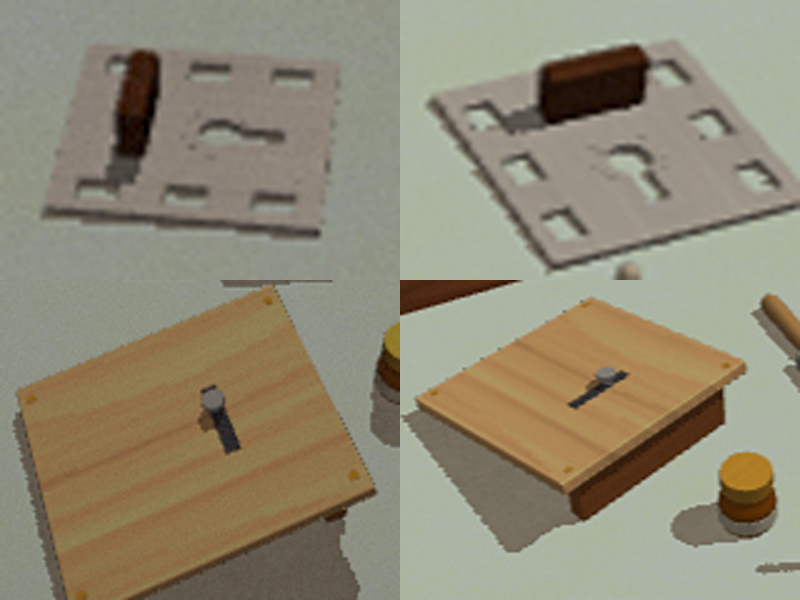

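The crop confirms the silver plate. Its handle is towards world -x and its narrow end towards +x. The stud head is near the far (+y) end of the track, at side (230,271) and scene (158,213). Next I triangulate.

```bash
cat > h.py <<'E'
import cv2,pickle,numpy as np
from scipy.spatial.transform import Rotation as Ro
def ray(c,p):
    f=c["color"].shape[0]/2/np.tan(np.radians(c["vertical_fov"]/2))
    R=np.array(c["R"]);t=np.array(c["t"])
    v=R.T@np.array([(p[0]-c["cx"])/f,(p[1]-c["cy"])/f,1]); return -R.T@t, v/np.linalg.norm(v)
def tri(c1,p1,c2,p2):
    A=0;b=0;rs=[ray(c1,p1),ray(c2,p2)]
    for o,v in rs:
        M=np.eye(3)-np.outer(v,v);A=A+M;b=b+M@o
    X=np.linalg.solve(A,b); return X,max(np.linalg.norm((np.eye(3)-np.outer(v,v))@(X-o)) for o,v in rs)
def onz(c,p,z):
    o,v=ray(c,p); return o+v*(z-o[2])/v[2]
def proj(c,X):
    f=c["color"].shape[0]/2/np.tan(np.radians(c["vertical_fov"]/2)); q=np.array(c["R"])@X+np.array(c["t"]); return np.array([c["cx"],c["cy"]])+f*q[:2]/q[2]
E
python3 - <<'E'
from h import *
d=pickle.load(open("cams0.pkl","rb")); S,C=d["side"],d["scene"]
def quad(c,box):
    x,y,w,h=box; m=np.zeros(c["color"].shape[:2],np.uint8)
    hsv=cv2.cvtColor(c["color"],cv2.COLOR_BGR2HSV)[y:y+h,x:x+w]
    m[y:y+h,x:x+w]=cv2.inRange(hsv,(8,60,120),(28,255,255))
    k=max(cv2.findContours(m,cv2.RETR_EXTERNAL,cv2.CHAIN_APPROX_NONE)[0],key=cv2.contourArea)
    return cv2.approxPolyDP(cv2.convexHull(k),4,True).reshape(-1,2).tolist()
print(quad(S,(140,225,160,130)),quad(C,(75,175,150,90)))
ss=dict(pp=(255,227.4),pm=(295.4,309.8),mp=(152.2,269.8),mm=(172,353),stud=(230.2,271),tn=(240.5,292.5))
cc=dict(pp=(213,209),pm=(142.2,257.8),mp=(151,181.8),mm=(81.4,223),stud=(157.8,212.6),tn=(143.5,225.5))
P={k:tri(S,ss[k],C,cc[k]) for k in ss}
for k,v in P.items(): print(k,np.round(v[0],4),round(v[1],4))
p={k:v[0] for k,v in P.items()}
up=(p['pp']+p['pm']-p['mp']-p['mm'])/2; ac=(p['pp']+p['mp']-p['pm']-p['mm'])/2
print(np.linalg.norm(up),np.linalg.norm(ac),"yaw",np.degrees(np.arctan2(up[1],up[0])),np.degrees(np.arctan2(-ac[0],ac[1])),"slope",np.degrees(np.arcsin(up[2]/np.linalg.norm(up))))
u=up/np.linalg.norm(up); mid=sum(p[k] for k in('pp','pm','mp','mm'))/4; O=mid+u*.03
y=ac/np.linalg.norm(ac); z=np.cross(u,y); print("deckO",O,"stud rel",[(p['stud']-O)@a for a in(u,y,z)],"tn rel",[(p['tn']-O)@a for a in(u,y,z)])
# plate corners side crop /5+(200,135), scene (x-400)/5+270
q=lambda a:(a[0]/5+200,a[1]/5+135); r=lambda a:((a[0]-400)/5+270,a[1]/5+155)
for n,a,b in [("handle-+y",(88,42),(428,100)),("+x+y",(340,62),(680,40)) ,("+x-y",(320,230),(800,200)),("-x-y",(42,212),(550,268))]:
    print(n,onz(S,q(a),.005),onz(C,r(b),.005))
for n,a in [("large",(220,131)),("narrow",(276,135))]: print(n,onz(S,q(a),.005))
for n,b in [("large",(630,158)),("narrow",(657,188))]: print(n,onz(C,r(b),.005))
print("handle top mid",tri(S,q((144,60)),C,r((593,60))))
E
```

```text
[[253, 227], [294, 307], [190, 354], [173, 354], [152, 268]] [[213, 210], [142, 259], [81, 222], [150, 182]]
pp [ 0.5565 -0.0904  0.0642] 0.0014
pm [ 0.62   -0.2743  0.0604] 0.0041
mp [ 0.3535 -0.1616  0.0213] 0.0025
mm [ 0.4152 -0.3407  0.0219] 0.0054
stud [ 0.5082 -0.1973  0.0611] 0.0002
tn [ 0.5266 -0.2376  0.0545] 0.0018
0.21903872458900273 0.19202289227629993 yaw 18.64901870774812 19.025911728232156 slope 10.709094567209448
deckO [ 0.51424747 -0.20732208  0.04752583] stud rel [np.float64(-5.8158498865459375e-06), np.float64(0.011555407430542265), np.float64(0.013685817469354485)] tn rel [np.float64(0.0032523594365429405), np.float64(-0.0326357441658319), np.float64(0.006747690781238134)]
handle-+y [0.46560759 0.27404827 0.005     ] [0.44922475 0.13571913 0.005     ]
+x+y [0.60394624 0.25661435 0.005     ] [0.46576111 0.28003554 0.005     ]
+x-y [0.58687561 0.11746697 0.005     ] [0.60058281 0.25487709 0.005     ]
-x-y [0.44789448 0.13080692 0.005     ] [0.58642995 0.11971121 0.005     ]
large [0.53771608 0.19602886 0.005     ]
narrow [0.56706668 0.19281323 0.005     ]
large [0.53557407 0.20011915 0.005     ]
narrow [0.56097893 0.19848044 0.005     ]
handle top mid (array([0.49923274, 0.19952506, 0.04483725]), np.float64(0.0029578465367954424))
```

arm_command([
  {"dp": [0,0,0],"rot": [0,0,8.5]},
  {"dp": [0,0,0],"rot": [0,0,8.5]},
  {"dp": [0,0,0],"rot": [0,0,8.5]},
  {"dp": [0,0,0],"rot": [0,0,8.5]},
  {"dp": [0,0,0],"rot": [0,0,8.5]},
  {"dp": [0,0,0],"rot": [0,0,8.5]},
  {"dp": [0,0,0],"rot": [0,0,8.5]},
  {"dp": [0,0,0],"rot": [0,0,8.5]},
])

```text
invalid input
```

```bash
cat >> h.py <<'E'
def pose(s): return np.array(s["eef_pos"]),Ro.from_euler("xyz",s["tool_rot"],degrees=True)
def go(s,p,R=None):
    "tool-frame shift (cm) and rotvec (deg) to reach p, R"
    p0,R0=pose(s); 
    print("dp cm",np.round(R0.inv().apply(np.array(p)-p0)*100,2),"rot",None if R is None else np.round((R0.inv()*R).as_rotvec(degrees=True),2))
def toolR(yaw,pitch=0):  # closing axis = plate x, plate yaw, nose-up pitch
    M=Ro.from_euler("z",yaw,degrees=True)*Ro.from_euler("y",-pitch,degrees=True)  # plate axes
    P=M.as_matrix(); return Ro.from_matrix(np.c_[P[:,1],P[:,0],-P[:,2]])
E
python3 - <<'E'
from station import *
import station
from h import *
s=sense(); print(s["eef_pos"],s["tool_rot"],[n for n in dir(station) if not n.startswith('__')],getattr(station,'pinch_z',None))
go(s,(0.494,0.1995,0.16),toolR(-6.3))
E
```

```text
[0.25446495 0.57032658 0.23031607] [-1.79907223e+02 -1.08901310e-02  1.55948360e+02] ['PlanningError', 'camera', 'pinch_z', 'sense', 'sign_off'] -0.0187
dp cm [-36.99 -24.09   7.06] rot [-9.000e-02  5.000e-02  7.225e+01]
```

arm_command([
  {"dp": [-3.5,-2.3,0],"rot": [0,0,0],"fingers": -1},
  {"dp": [-3.7,-2.4,0],"rot": [0,0,0],"fingers": -1},
  {"dp": [-3.7,-2.4,0],"rot": [0,0,0],"fingers": -1},
  {"dp": [-3.7,-2.4,0],"rot": [0,0,0],"fingers": -1},
  {"dp": [-3.7,-2.4,0],"rot": [0,0,0],"fingers": -1},
  {"dp": [-3.7,-2.4,0],"rot": [0,0,0],"fingers": -1},
  {"dp": [-3.7,-2.4,0],"rot": [0,0,0],"fingers": -1},
  {"dp": [-3.7,-2.4,0],"rot": [0,0,0],"fingers": -1},
], newtons=60)

```text
time_s: 0.95
eef_pos: [0.4458, 0.2748, 0.2311]
tool_rot: [-180.0, -0.0, 156.0]
contact_force: [0.8, 0.5, -0.2]
opening: 0.0853
grasp_force: 0.0
```

arm_command([
  {"dp": [-3.7,-2.4,0],"rot": [0,0,0],"fingers": -1},
  {"dp": [-3.7,-2.4,0],"rot": [0,0,0],"fingers": -1},
  {"dp": [0,0,0],"rot": [0,0,8.5],"fingers": -1},
  {"dp": [0,0,0],"rot": [0,0,8.5],"fingers": -1},
  {"dp": [0,0,0],"rot": [0,0,8.5],"fingers": -1},
  {"dp": [0,0,0],"rot": [0,0,8.5],"fingers": -1},
  {"dp": [0,0,0],"rot": [0,0,8.5],"fingers": -1},
  {"dp": [0,0,0],"rot": [0,0,8.5],"fingers": -1},
])

```text
time_s: 1.75
eef_pos: [0.4931, 0.2024, 0.2309]
tool_rot: [-180.0, -0.0, 104.6]
contact_force: [0.1, -0.7, 0.3]
opening: 0.0853
grasp_force: 0.0
```

arm_command([
  {"dp": [0,0,0],"rot": [0,0,8.5],"fingers": -1},
  {"dp": [0,0,0],"rot": [0,0,8.5],"fingers": -1},
  {"dp": [0,0,2],"rot": [0,0,4],"fingers": -1},
  {"dp": [0,0,2],"rot": [0,0,0],"fingers": -1},
  {"dp": [0,0,2],"rot": [0,0,0],"fingers": -1},
  {"dp": [0,0,0],"rot": [0,0,0],"fingers": -1},
  {"dp": [0,0,0],"rot": [0,0,0],"fingers": -1},
])

```text
time_s: 2.45
eef_pos: [0.4931, 0.2024, 0.1711]
tool_rot: [-179.9, 0.0, 83.9]
contact_force: [-0.3, 0.5, 0.3]
opening: 0.0854
grasp_force: 0.0
```

```bash
python3 - <<'E'
from station import *
from h import *
c=camera("wrist"); pickle.dump(c,open("w1.pkl","wb")); cv2.imwrite("pics/w1.png",c["color"]); s=sense(); print(s["eef_pos"],s["tool_rot"],s["contact_force"])
go(s,(0.494,0.1995,0.16),toolR(-6.3))
E
```

```text
[0.49376718 0.20260441 0.17219613] [ 1.79944550e+02 -2.17945742e-02  8.39498913e+01] [-0.8310134  -0.28156789 -0.69063742]
dp cm [-0.31  0.05  1.22] rot [ 0.06 -0.02  0.25]
```

View pics/w1.png

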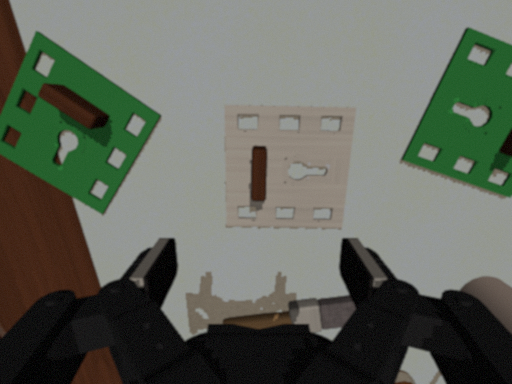

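Wrist view: silver plate corners at (225,105), (355,107), (343,229), (225,228). The handle is at about (259,173), the large hole at (294,171) and the narrow end at (322,171).

```bash
python3 - <<'E'
from station import *
from h import *
c=pickle.load(open("w1.pkl","rb"))
K=[onz(c,p,.005) for p in[(225,105),(355,107),(343,229),(225,228)]]
print(np.round(K,4))
print("centre",np.mean(K,0)); 
for a,b in((0,1),(3,2),(3,0),(2,1)): v=K[b]-K[a]; print(np.linalg.norm(v),np.degrees(np.arctan2(v[1],v[0])))
for p in[(294,171),(322,171)]: print(onz(c,p,.005))
m=cv2.inRange(c["color"],(0,0,0),(60,70,130))[140:215,235:285]; 
k=max(cv2.findContours(m,0,1)[0],key=cv2.contourArea).reshape(-1,2)+[235,140]; b=cv2.boundingRect(k); print(b)
print("handle",onz(c,(b[0]+7,b[1]+2),.035),onz(c,(b[0]+b[2]/2,b[1]+b[3]-2),.035))
E
```

```text
[[0.4655 0.278  0.005 ]
 [0.6025 0.2614 0.005 ]
 [0.5874 0.1202 0.005 ]
 [0.4454 0.1367 0.005 ]]
centre [0.5252277  0.19908165 0.005     ]
0.1379468552997031 -6.940515593010815
0.14296706303191847 -6.627063911692308
0.14276945039519326 81.90001634719663
0.14197404838022112 83.91874980784682
[0.53332835 0.19858603 0.005     ]
[0.5649416  0.19521015 0.005     ]
(251, 146, 16, 56)
handle [0.49597081 0.23365543 0.035     ] [0.49116471 0.17870813 0.035     ]
```

arm_command([
  {"dp": [0,0,4],"rot": [0,0,0.7],"fingers": -1},
  {"dp": [0,0,4],"rot": [0,0,0],"fingers": -1},
  {"dp": [0,0,4],"rot": [0,0,0],"fingers": -1},
  {"dp": [0,0,3],"rot": [0,0,0],"fingers": -1},
  {"dp": [0,0,1.4],"rot": [0,0,0],"fingers": -1},
  {"dp": [0,0,0],"rot": [0,0,0],"fingers": 1},
  {"dp": [0,0,0],"rot": [0,0,0],"fingers": 1},
  {"dp": [0,0,0],"rot": [0,0,0],"fingers": 1},
], newtons=60)

```text
time_s: 3.3
eef_pos: [0.4955, 0.203, 0.0099]
tool_rot: [179.8, -0.1, 83.3]
contact_force: [0.5, -0.2, 0.1]
opening: 0.044
grasp_force: 0.0
```

arm_command([
  {"dp": [0,0,0],"rot": [0,0,0],"fingers": 1},
  {"dp": [0,0,0],"rot": [0,0,0],"fingers": 1},
  {"dp": [0,0,0],"rot": [0,0,0],"fingers": 1},
  {"dp": [0,0,0],"rot": [0,0,0],"fingers": 1},
  {"dp": [0,0,0],"rot": [0,0,0],"fingers": 1},
  {"dp": [0,0,0],"rot": [0,0,0],"fingers": 1},
], newtons=60)

```text
time_s: 3.9
eef_pos: [0.4947, 0.2029, 0.009]
tool_rot: [179.9, -0.1, 83.3]
contact_force: [0.1, -0.8, 5.9]
opening: 0.0149
grasp_force: 61.7
```

arm_command([
  {"dp": [0,0,-0.5],"rot": [0,0,0],"fingers": 1},
  {"dp": [0,0,-2],"rot": [0,0,0],"fingers": 1},
  {"dp": [0,0,-3],"rot": [0,0,0],"fingers": 1},
  {"dp": [0,0,-3],"rot": [0,0,0],"fingers": 1},
  {"dp": [0,0,-3],"rot": [0,0,0],"fingers": 1},
  {"dp": [0,0,-3],"rot": [0,0,0],"fingers": 1},
  {"dp": [0,0,-1],"rot": [0,0,0],"fingers": 1},
  {"dp": [0,0,0],"rot": [0,0,0],"fingers": 1},
])

```text
time_s: 4.7
eef_pos: [0.494, 0.2027, 0.1636]
tool_rot: [179.9, -0.1, 83.2]
contact_force: [0.2, 0.4, -2.0]
opening: 0.0147
grasp_force: 60.6
```

```bash
cat >> h.py <<'E'
YAW=18.8
M=(Ro.from_euler("z",YAW,degrees=True)*Ro.from_euler("y",-12,degrees=True)).as_matrix()
ST=np.array([.5106,-.1965,.0494])
E
python3 - <<'E'
from station import *
from h import *
s=sense(); print(s["eef_pos"],s["tool_rot"],s["contact_force"],s["grasp_force"],s["opening"])
c=camera("wrist");cv2.imwrite("pics/w2.png",c["color"])
t=ST+M[:,2]*(.055+.009)-M[:,0]*.044
print(t); go(s,t,toolR(YAW,12))
E
```

```text
[0.4940377  0.20266285 0.16357634] [ 1.79854768e+02 -5.69041146e-02  8.32464264e+01] [ 0.24319893  0.42239833 -2.03542645] 60.59454560279846 0.014652060735242809
[ 0.4572612  -0.21465801  0.10285333]
dp cm [-41.88   1.24   6.03] rot [-11.64   2.65 -25.46]
```

View pics/w2.png

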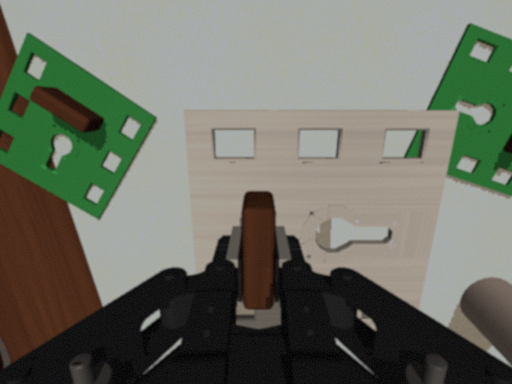

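Held firmly. The large hole is visible at (338,234), so the stud can be seen through it later.

arm_command([
  {"dp": [-3,0.1,0],"rot": [0,0,0],"fingers": 1},
  {"dp": [-4.4,0.1,0],"rot": [0,0,0],"fingers": 1},
  {"dp": [-4.6,0.1,0],"rot": [0,0,0],"fingers": 1},
  {"dp": [-4.6,0.2,0],"rot": [0,0,0],"fingers": 1},
  {"dp": [-4.6,0.2,0],"rot": [0,0,0],"fingers": 1},
  {"dp": [-4.6,0.2,0],"rot": [0,0,0],"fingers": 1},
  {"dp": [-4.6,0.1,0],"rot": [0,0,0],"fingers": 1},
  {"dp": [-4.6,0.1,0],"rot": [0,0,0],"fingers": 1},
])

```text
time_s: 5.55
eef_pos: [0.4611, -0.1475, 0.1593]
tool_rot: [-179.8, -0.1, 83.2]
contact_force: [1.4, 0.4, -1.8]
opening: 0.0152
grasp_force: 60.5
```

arm_command([
  {"dp": [-4.4,0.1,0],"rot": [0,0,0],"fingers": 1},
  {"dp": [-2.4,0,0],"rot": [0,0,0],"fingers": 1},
  {"dp": [0,0,0],"rot": [-2.9,0.7,-6.4],"fingers": 1},
  {"dp": [0,0,0],"rot": [-2.9,0.7,-6.4],"fingers": 1},
  {"dp": [0,0,0],"rot": [-2.9,0.6,-6.3],"fingers": 1},
  {"dp": [0,0,0],"rot": [-2.9,0.6,-6.3],"fingers": 1},
  {"dp": [0,0,0],"rot": [0,0,0],"fingers": 1},
])

```text
time_s: 6.25
eef_pos: [0.4539, -0.2134, 0.1588]
tool_rot: [168.4, -0.2, 108.6]
contact_force: [0.6, 0.0, -2.4]
opening: 0.015
grasp_force: 60.5
```

```bash
python3 - <<'E'
from station import *
from h import *
s=sense(); print(s["eef_pos"],s["tool_rot"],s["contact_force"],s["grasp_force"],s["opening"])
for n in("wrist","side"):
    c=camera(n);cv2.imwrite(f"pics/{n}3.png",c["color"]);pickle.dump(c,open(n+"3.pkl","wb"))
    print(n,proj(c,ST+M[:,2]*.0125))
t=ST+M[:,2]*(.030+.009)-M[:,0]*.044
go(s,t,toolR(YAW,12))
E
```

```text
[ 0.45385985 -0.21342546  0.15881636] [168.3864005   -0.24725885 108.61476445] [ 0.58963576  0.04440258 -2.40479626] 60.48206806182861 0.015045055891825117
wrist [296.75288822 189.18107093]
side [230.14700733 270.70736267]
dp cm [-0.26 -0.83  8.04] rot [-0.39 -0.2  -0.23]
```

View pics/wrist3.png

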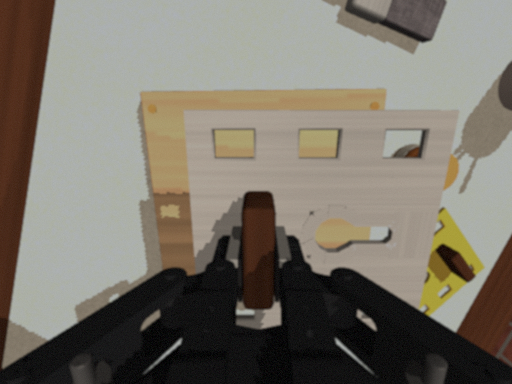

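The board's far edge (row 90) and the plate's far edge (row 110) look parallel. I lower to 30 mm above the deck and look through the hole.

arm_command([
  {"dp": [-0.2,-0.6,1],"rot": [-0.4,-0.2,-0.2],"fingers": 1},
  {"dp": [0,-0.2,2],"rot": [0,0,0],"fingers": 1},
  {"dp": [0,0,2],"rot": [0,0,0],"fingers": 1},
  {"dp": [0,0,2],"rot": [0,0,0],"fingers": 1},
  {"dp": [0,0,1],"rot": [0,0,0],"fingers": 1},
  {"dp": [0,0,0],"rot": [0,0,0],"fingers": 1},
  {"dp": [0,0,0],"rot": [0,0,0],"fingers": 1},
])

```text
time_s: 7.05
eef_pos: [0.4656, -0.2133, 0.0826]
tool_rot: [167.8, 0.3, 108.9]
contact_force: [0.3, 0.6, -1.8]
opening: 0.0151
grasp_force: 60.4
```

```bash
python3 - <<'E'
from station import *
from h import *
s=sense(); print(s["eef_pos"],s["tool_rot"],s["contact_force"],s["grasp_force"],s["opening"])
im=[]
for n in("wrist","side","scene"):
    c=camera(n);pickle.dump(c,open(n+"4.pkl","wb")); im.append(c["color"])
    # predicted hole centre (top face) and stud head top
    p0,R0=pose(s); print(n,"hole",proj(c,p0+R0.apply([0,.044,.004])),"stud",proj(c,ST+M[:,2]*.0125))
f=lambda im,x,y,w,h,k:cv2.resize(im[y:y+h,x:x+w],None,fx=k,fy=k,interpolation=cv2.INTER_CUBIC)
a=f(im[0],120,70,350,260,800/350)[:600]
cv2.imwrite("pics/w4.png",np.vstack([f(im[0],280,190,160,80,5)[:300],np.hstack([f(im[1],170,220,133,100,3),f(im[2],90,160,133,100,3)])]))
t=ST+M[:,2]*(.030+.009)-M[:,0]*.044
go(s,t,toolR(YAW,12))
E
```

```text
[ 0.46558363 -0.21334039  0.08260556] [167.79170375   0.2567047  108.88082789] [ 0.33743499  0.57460248 -1.78116088] 60.38081645965576 0.01513797507201334
wrist hole [334.47669447 237.78738644] stud [318.41151996 217.66757738]
side hole [229.32870265 262.68731333] stud [230.14700733 270.70736267]
scene hole [155.48227053 203.10523149] stud [157.70206536 212.49797727]Traceback (most recent call last):
  File "<stdin>", line 11, in <module>
    return _nx.concatenate(arrs, 0, dtype=dtype, casting=casting)
           ~~~~~~~~~~~~~~~^^^^^^^^^^^^^^^^^^^^^^^^^^^^^^^^^^^^^^^
ValueError: all the input array dimensions except for the concatenation axis must match exactly, but along dimension 1, the array at index 0 has size 800 and the array at index 1 has size 798
```

```bash
python3 - <<'E'
from h import *
from station import sense
im=[pickle.load(open(n+"4.pkl","rb"))["color"] for n in("wrist","side","scene")]
f=lambda im,x,y,w,h,k:cv2.resize(im[y:y+h,x:x+w],None,fx=k,fy=k,interpolation=cv2.INTER_CUBIC)
cv2.imwrite("pics/w4.png",np.vstack([f(im[0],280,200,160,60,5),np.hstack([f(im[1],170,220,100,75,4),f(im[2],90,160,100,75,4)])]))
go(sense(),ST+M[:,2]*(.030+.009)-M[:,0]*.044,toolR(YAW,12))
E
```

```text
dp cm [ 0.22 -0.45  0.45] rot [0.28 0.35 0.15]
```

View pics/w4.png

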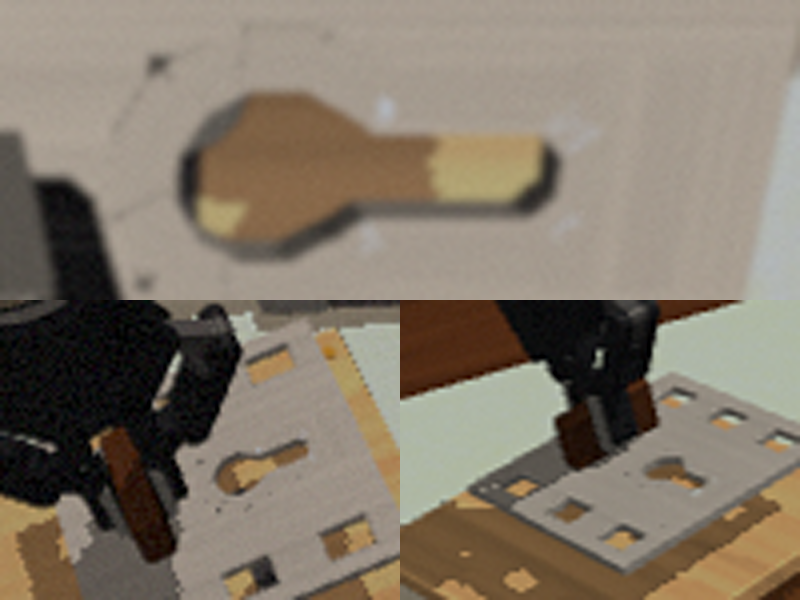

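Hole centres: wrist (334,234.5), side (229.3,263.8), scene (155.5,202.5). Each is within about 2 mm of prediction. The stud is not in line with the hole yet because of parallax, so I lower to just above the head and look again.

arm_command([
  {"dp": [0.1,-0.25,0.4],"rot": [0.3,0.3,0.1],"fingers": 1},
  {"dp": [0.1,-0.2,0.5],"rot": [0,0,0],"fingers": 1},
  {"dp": [0,0,0.5],"rot": [0,0,0],"fingers": 1},
  {"dp": [0,0,0.4],"rot": [0,0,0],"fingers": 1},
  {"dp": [0,0,0],"rot": [0,0,0],"fingers": 1},
  {"dp": [0,0,0],"rot": [0,0,0],"fingers": 1},
])

```text
time_s: 7.8
eef_pos: [0.4641, -0.2115, 0.0636]
tool_rot: [168.1, -0.1, 108.8]
contact_force: [0.0, -0.0, -2.1]
opening: 0.0148
grasp_force: 60.4
```

```bash
cat > look.py <<'E'
import sys
from station import *
from h import *
k=sys.argv[1]
s=sense(); print(s["eef_pos"],s["tool_rot"],s["contact_force"],s["torque"],s["grasp_force"],s["opening"])
im=[]; p0,R0=pose(s)
q=M.T@(p0-ST); print("TCP rel stud in deck axes mm",np.round(q*1e3,1),"-> hole rel",np.round((q+[.044,0,-.009])*1e3,1))
for n in("wrist","side","scene"):
    c=camera(n);pickle.dump(c,open(n+k+".pkl","wb")); im.append(c["color"])
    print(n,"hole",proj(c,p0+R0.apply([0,.044,.004])),"stud",proj(c,ST+M[:,2]*.0125))
f=lambda im,x,y,w,h,k:cv2.resize(im[y:y+h,x:x+w],None,fx=k,fy=k,interpolation=cv2.INTER_CUBIC)
cv2.imwrite(f"pics/w{k}.png",np.vstack([f(im[0],280,200,160,60,5),np.hstack([f(im[1],170,225,100,75,4),f(im[2],90,165,100,75,4)])]))
E
python3 look.py 5; python3 -c "
from h import *;from station import sense
go(sense(),ST+M[:,2]*(.015+.009)-M[:,0]*.044,toolR(YAW,12))"
```

```text
[ 0.46405928 -0.21150664  0.0636417 ] [ 1.68101398e+02 -8.59052356e-02  1.08844621e+02] [ 0.02159816 -0.00657359 -2.05170394] [-0.0959938   0.22903745 -0.03651742] 60.403525829315186 0.014849009244214378
TCP rel stud in deck axes mm [-44.9   0.8  24.1] -> hole rel [-0.9  0.8 15.1]
wrist hole [334.41887049 237.75848613] stud [332.52163158 233.24287005]
side hole [228.69867386 268.35787916] stud [230.14700733 270.70736267]
scene hole [156.94171208 209.28066277] stud [157.70206536 212.49797727]
dp cm [-0.04  0.06  0.06] rot [-0.07 -0.04  0.04]
```

View pics/w5.png

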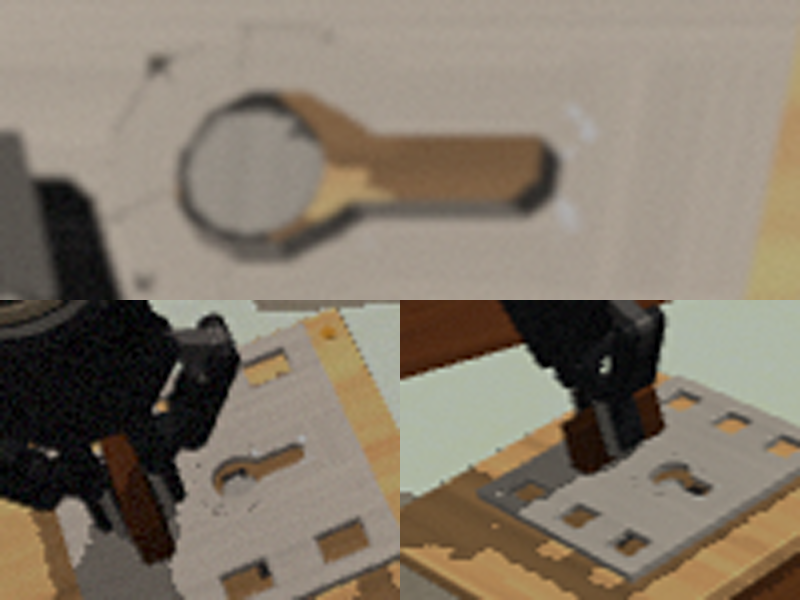

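Through the hole in the wrist view the stud head is at (331,233.4) and the hole's top rim is centred near (333,235). I convert that into a lateral offset.

```bash
python3 - <<'E'
from h import *; from station import sense
c=pickle.load(open("wrist5.pkl","rb")); p0,R0=pose(sense())
# hole rim plane: tool z=.004 ; head top plane: tool z=.009+(15.1-12.5 mm)=.0116
def toolxy(px,z):
    o,v=ray(c,px); o=R0.inv().apply(o-p0); v=R0.inv().apply(v); return (o+v*(z-o[2])/v[2])*1e3
print("hole",toolxy((280+264/5,200+176/5),.004),"narrow",toolxy((280+527/5,200+172/5),.004),"stud",toolxy((280+255/5,200+167/5),.0116))
E
```

```text
hole [ 2.24581463 42.47653885  4.        ] narrow [ 2.73026886 72.79538539  4.        ] stud [-0.37206233 43.53766567 11.6       ]
```

arm_command([
  {"dp": [-0.2,0.05,0],"rot": [0,0,0],"fingers": 1},
  {"dp": [0,0,0.1],"rot": [0,0,0],"fingers": 1},
  {"dp": [0,0,0.1],"rot": [0,0,0],"fingers": 1},
  {"dp": [0,0,0.1],"rot": [0,0,0],"fingers": 1},
  {"dp": [0,0,0.1],"rot": [0,0,0],"fingers": 1},
  {"dp": [0,0,0],"rot": [0,0,0],"fingers": 1},
])

```text
time_s: 8.55
eef_pos: [0.4659, -0.2129, 0.0598]
tool_rot: [168.1, -0.1, 108.8]
contact_force: [-0.9, 1.0, -2.3]
opening: 0.0148
grasp_force: 60.4
```

arm_command([
  {"dp": [0,0,0.1],"rot": [0,0,0],"fingers": 1},
  {"dp": [0,0,0.1],"rot": [0,0,0],"fingers": 1},
  {"dp": [0,0,0],"rot": [0,0,0],"fingers": 1},
  {"dp": [0,0,0],"rot": [0,0,0],"fingers": 1},
])

```text
time_s: 8.95
eef_pos: [0.4664, -0.2129, 0.0581]
tool_rot: [168.1, -0.1, 108.8]
contact_force: [-0.3, -0.7, -3.4]
opening: 0.0149
grasp_force: 60.4
```

```bash
python3 look.py 6
```

```text
[ 0.46638334 -0.2129073   0.05807309] [ 1.68093077e+02 -6.50669022e-02  1.08847694e+02] [-0.29997005 -0.71795198 -3.42156885] [-0.08957624  0.14780535 -0.01349057] 60.403339862823486 0.01493798217531074
TCP rel stud in deck axes mm [-44.3  -1.3  18.3] -> hole rel [-0.3 -1.3  9.3]
wrist hole [334.43347433 237.74873586] stud [334.38582787 234.4618244 ]
side hole [229.99868791 270.80301422] stud [230.14700733 270.70736267]
scene hole [156.96982065 212.07376871] stud [157.70206536 212.49797727]
```

arm_command([
  {"dp": [0,0,0.1],"rot": [0,0,0],"fingers": 1},
  {"dp": [0,0,0.1],"rot": [0,0,0],"fingers": 1},
  {"dp": [0,0,0.1],"rot": [0,0,0],"fingers": 1},
  {"dp": [0,0,0],"rot": [0,0,0],"fingers": 1},
  {"dp": [0,0,0],"rot": [0,0,0],"fingers": 1},
])

```text
time_s: 9.6
eef_pos: [0.4669, -0.2127, 0.0551]
tool_rot: [168.1, -0.1, 108.8]
contact_force: [-0.8, 0.0, -2.0]
opening: 0.0149
grasp_force: 60.4
```

arm_command([
  {"dp": [0,0,0.1],"rot": [0,0,0],"fingers": 1},
  {"dp": [0,0,0.1],"rot": [0,0,0],"fingers": 1},
  {"dp": [0,0,0],"rot": [0,0,0],"fingers": 1},
  {"dp": [0,0,0],"rot": [0,0,0],"fingers": 1},
])

```text
time_s: 10.0
eef_pos: [0.4674, -0.2126, 0.0532]
tool_rot: [168.1, -0.1, 108.8]
contact_force: [0.3, 0.7, -2.3]
opening: 0.0148
grasp_force: 60.4
```

arm_command([
  {"dp": [0,0,0.1],"rot": [0,0,0],"fingers": 1},
  {"dp": [0,0,0.1],"rot": [0,0,0],"fingers": 1},
  {"dp": [0,0,0],"rot": [0,0,0],"fingers": 1},
  {"dp": [0,0,0],"rot": [0,0,0],"fingers": 1},
])

```text
time_s: 10.4
eef_pos: [0.4677, -0.2124, 0.0512]
tool_rot: [168.1, -0.1, 108.8]
contact_force: [0.4, 0.4, -1.7]
opening: 0.0148
grasp_force: 60.4
```

arm_command([
  {"dp": [0,0,0.1],"rot": [0,0,0],"fingers": 1},
  {"dp": [0,0,0],"rot": [0,0,0],"fingers": 1},
  {"dp": [0,0,0],"rot": [0,0,0],"fingers": 1},
])

```text
time_s: 10.7
eef_pos: [0.468, -0.2124, 0.0503]
tool_rot: [168.1, -0.1, 108.8]
contact_force: [-0.0, 0.5, -1.3]
opening: 0.0151
grasp_force: 60.5
```

arm_command([
  {"dp": [0,0,0.05],"rot": [0,0,0],"fingers": 1},
  {"dp": [0,0,0.05],"rot": [0,0,0],"fingers": 1},
  {"dp": [0,0,0],"rot": [0,0,0],"fingers": 1},
  {"dp": [0,0,0],"rot": [0,0,0],"fingers": 1},
])

```text
time_s: 11.1
eef_pos: [0.4683, -0.2125, 0.0498]
tool_rot: [168.1, -0.0, 108.9]
contact_force: [-4.5, 0.3, 4.3]
opening: 0.0154
grasp_force: 61.4
```

```bash
python3 look.py 7
```

```text
[ 0.46825629 -0.21250767  0.04983934] [ 1.68086235e+02 -4.84344229e-02  1.08854885e+02] [-4.50744316  0.3380949   4.25428523] [0.21847967 0.43820017 0.19294982] 61.429179310798645 0.015371169987866662
TCP rel stud in deck axes mm [-44.2  -1.5   9.8] -> hole rel [-0.2 -1.5  0.8]
wrist hole [334.43731952 237.76936936] stud [338.10892813 240.99551003]
side hole [231.07522716 273.29164376] stud [230.14700733 270.70736267]
scene hole [157.84155657 215.39783647] stud [157.70206536 212.49797727]
```

View pics/w7.png

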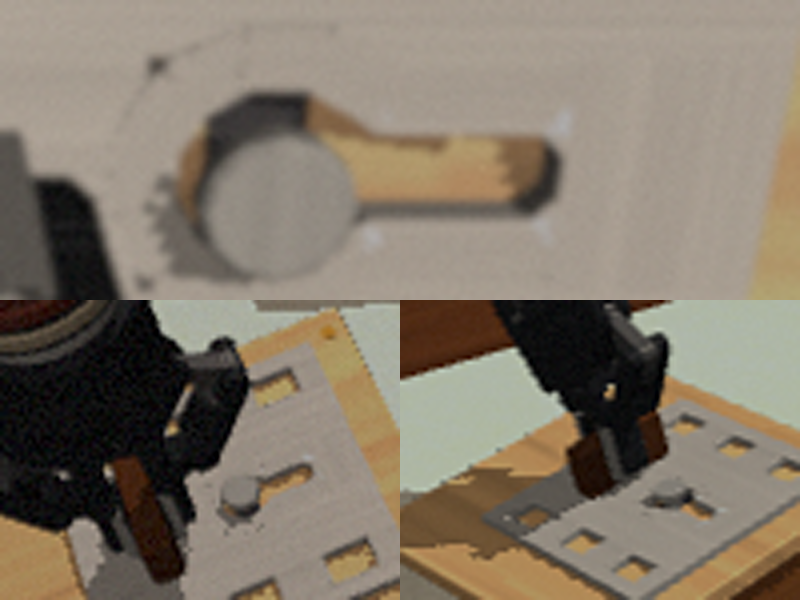

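The head now stands through the hole, at wrist (336,240.6), and the plate is on the board with the expected contact force. I check lateral centring before sliding.

```bash
python3 - <<'E'
from h import *; from station import sense
c=pickle.load(open("wrist7.pkl","rb")); s=sense(); p0,R0=pose(s)
def toolxy(px,z):
    o,v=ray(c,px); o=R0.inv().apply(o-p0); v=R0.inv().apply(v); return (o+v*(z-o[2])/v[2])*1e3
C=lambda a,b:(280+a/5,200+b/5)
print("hole",toolxy(C(264,176),.004),"slot",toolxy(C(480,172),.004),"stud",toolxy(C(280,203),-.0035))
g=cv2.cvtColor(c["color"],cv2.COLOR_BGR2GRAY)
f=384/2/np.tan(np.radians(c["vertical_fov"]/2)); print("f",f)
print("force in deck axes",M.T@s["contact_force"])
# yaw/tilt: deck upper edge vs plate far edge in wrist view
cv2.imwrite("pics/w8.png",c["color"])
for x in range(150,460,30): 
    col=c["color"][70:150,x].astype(int); sat=col.max(1)-col.min(1); print(x,70+int(np.argmax(sat>60)),70+int(len(sat)-np.argmax(sat[::-1]>60)),end=" | ")
E
```

```text
hole [ 1.68931966 42.88517236  4.        ] slot [ 2.17746316 67.86761412  4.        ] stud [ 2.1686199  42.69275565 -3.5       ]
f 278.9503041381603
force in deck axes [-4.08611095  0.94467131  5.95466547]
150 74 150 | 180 74 150 | 210 74 109 | 240 73 150 | 270 73 109 | 300 73 109 | 330 73 149 | 360 73 109 | 390 73 142 | 420 72 134 | 450 72 109 |
```

Laterally centred: stud and slot both at tool x = 2.2 mm. Now I slide downhill (tool −y).

arm_command([
  {"dp": [0,-0.2,0],"rot": [0,0,0],"fingers": 1},
  {"dp": [0,-0.2,0],"rot": [0,0,0],"fingers": 1},
  {"dp": [0,-0.2,0],"rot": [0,0,0],"fingers": 1},
  {"dp": [0,-0.2,0],"rot": [0,0,0],"fingers": 1},
  {"dp": [0,0,0],"rot": [0,0,0],"fingers": 1},
])

```text
time_s: 11.75
eef_pos: [0.4611, -0.2153, 0.0482]
tool_rot: [168.0, 0.0, 108.8]
contact_force: [0.4, 0.6, 5.0]
opening: 0.0146
grasp_force: 61.4
```

arm_command([
  {"dp": [0,-0.2,0],"rot": [0,0,0],"fingers": 1},
  {"dp": [0,-0.2,0],"rot": [0,0,0],"fingers": 1},
  {"dp": [0,-0.2,0],"rot": [0,0,0],"fingers": 1},
  {"dp": [0,-0.2,0],"rot": [0,0,0],"fingers": 1},
  {"dp": [0,0,0],"rot": [0,0,0],"fingers": 1},
])

```text
time_s: 12.25
eef_pos: [0.4536, -0.2178, 0.0466]
tool_rot: [168.0, -0.0, 108.8]
contact_force: [2.0, 0.5, 5.2]
opening: 0.0148
grasp_force: 61.5
```

```bash
cat > st.py <<'E'
from station import *
from h import *
s=sense(); p0,R0=pose(s); q=M.T@(p0-ST)
print("TCP deck mm",np.round(q*1e3,1),"F deck",np.round(M.T@s["contact_force"],1),"T deck",np.round(M.T@s["torque"],2),s["tool_rot"],s["opening"],s["grasp_force"])
E
python3 st.py
```

```text
TCP deck mm [-60.1  -1.8   9.9] F deck [ 3.1 -0.1  4.6] T deck [ 0.17 -0.54 -0.02] [ 1.68040715e+02 -9.55665110e-03  1.08824450e+02] 0.0147701252271449 61.54832482337952
```

arm_command([
  {"dp": [0,-0.2,0],"rot": [0,0,0],"fingers": 1},
  {"dp": [0,-0.2,0],"rot": [0,0,0],"fingers": 1},
  {"dp": [0,-0.2,0],"rot": [0,0,0],"fingers": 1},
  {"dp": [0,-0.2,0],"rot": [0,0,0],"fingers": 1},
  {"dp": [0,-0.1,0],"rot": [0,0,0],"fingers": 1},
  {"dp": [0,-0.1,0],"rot": [0,0,0],"fingers": 1},
  {"dp": [0,0,0],"rot": [0,0,0],"fingers": 1},
])

```text
time_s: 12.95
eef_pos: [0.4444, -0.2209, 0.0445]
tool_rot: [168.0, -0.0, 108.8]
contact_force: [0.9, 0.2, 5.4]
opening: 0.0149
grasp_force: 61.5
```

arm_command([
  {"dp": [0,-0.1,0],"rot": [0,0,0],"fingers": 1},
  {"dp": [0,-0.1,0],"rot": [0,0,0],"fingers": 1},
  {"dp": [0,0,0],"rot": [0,0,0],"fingers": 1},
])

```text
time_s: 13.25
eef_pos: [0.4426, -0.2215, 0.0441]
tool_rot: [168.0, -0.0, 108.8]
contact_force: [1.1, 0.7, 4.9]
opening: 0.015
grasp_force: 61.5
```

```bash
python3 st.py
```

```text
TCP deck mm [-72.   -1.7   9.8] F deck [2.3 0.4 4.5] T deck [ 0.15 -0.63 -0.  ] [ 1.68038064e+02 -1.13818235e-02  1.08837109e+02] 0.01502650551251715 61.53647303581238
```

Friction only (about 2 N) so far. I creep on to the stop.

arm_command([
  {"dp": [0,-0.05,0],"rot": [0,0,0],"fingers": 1},
  {"dp": [0,-0.05,0],"rot": [0,0,0],"fingers": 1},
  {"dp": [0,0,0],"rot": [0,0,0],"fingers": 1},
])

```text
time_s: 13.55
eef_pos: [0.4417, -0.2218, 0.0439]
tool_rot: [168.0, -0.0, 108.8]
contact_force: [1.4, 0.1, 6.6]
opening: 0.015
grasp_force: 61.6
```

arm_command([
  {"dp": [0,-0.04,0],"rot": [0,0,0],"fingers": 1},
  {"dp": [0,0,0],"rot": [0,0,0],"fingers": 1},
])

```text
time_s: 13.75
eef_pos: [0.4413, -0.2219, 0.0438]
tool_rot: [168.0, -0.0, 108.8]
contact_force: [1.9, 1.0, 6.2]
opening: 0.0148
grasp_force: 61.6
```

```bash
python3 st.py
```

```text
TCP deck mm [-73.3  -1.8   9.8] F deck [3.4 0.3 5.6] T deck [ 0.12 -0.59 -0.04] [ 1.68031807e+02 -1.02935320e-02  1.08834037e+02] 0.014760557729643247 61.62826895713806
```

arm_command([
  {"dp": [0,-0.04,0],"rot": [0,0,0],"fingers": 1},
  {"dp": [0,0,0],"rot": [0,0,0],"fingers": 1},
])

```text
time_s: 13.95
eef_pos: [0.441, -0.222, 0.0437]
tool_rot: [168.0, -0.0, 108.8]
contact_force: [1.1, 0.6, 5.1]
opening: 0.0149
grasp_force: 61.6
```

arm_command([
  {"dp": [0,-0.04,0],"rot": [0,0,0],"fingers": 1},
  {"dp": [0,0,0],"rot": [0,0,0],"fingers": 1},
])

```text
time_s: 14.15
eef_pos: [0.4406, -0.2222, 0.0436]
tool_rot: [168.0, -0.0, 108.8]
contact_force: [2.5, 0.9, 6.2]
opening: 0.015
grasp_force: 61.6
```

```bash
python3 st.py
```

```text
TCP deck mm [-74.1  -1.7   9.9] F deck [3.9 0.1 5.5] T deck [ 0.16 -0.65 -0.03] [ 1.68030448e+02 -8.95477495e-03  1.08839441e+02] 0.01495414060409306 61.62974238395691
```

arm_command([
  {"dp": [0,-0.04,0],"rot": [0,0,0],"fingers": 1},
  {"dp": [0,0,0],"rot": [0,0,0],"fingers": 1},
])

```text
time_s: 14.35
eef_pos: [0.4402, -0.2223, 0.0435]
tool_rot: [168.0, -0.0, 108.8]
contact_force: [2.2, 1.3, 6.3]
opening: 0.0148
grasp_force: 61.6
```

arm_command([
  {"dp": [0,-0.04,0],"rot": [0,0,0],"fingers": 1},
  {"dp": [0,0,0],"rot": [0,0,0],"fingers": 1},
])

```text
time_s: 14.55
eef_pos: [0.44, -0.2223, 0.0434]
tool_rot: [168.0, -0.0, 108.8]
contact_force: [1.9, 0.1, 4.9]
opening: 0.0151
grasp_force: 61.4
```

```bash
python3 st.py
```

```text
TCP deck mm [-74.8  -1.7   9.8] F deck [ 2.8 -0.5  4.4] T deck [ 0.13 -0.72 -0.  ] [ 1.68012675e+02 -1.47749684e-02  1.08829701e+02] 0.015055068927631473 61.43810033798218
```

arm_command([
  {"dp": [0,-0.05,0],"rot": [0,0,0],"fingers": 1},
  {"dp": [0,0,0],"rot": [0,0,0],"fingers": 1},
])

```text
time_s: 14.75
eef_pos: [0.4398, -0.2224, 0.0434]
tool_rot: [168.0, -0.0, 108.8]
contact_force: [5.2, 1.3, 4.9]
opening: 0.015
grasp_force: 61.3
```

arm_command([
  {"dp": [0,-0.05,0],"rot": [0,0,0],"fingers": 1},
  {"dp": [0,0,0],"rot": [0,0,0],"fingers": 1},
])

```text
time_s: 14.95
eef_pos: [0.4398, -0.2224, 0.0434]
tool_rot: [167.9, -0.0, 108.8]
contact_force: [7.0, 1.6, 3.7]
opening: 0.0147
grasp_force: 61.1
```

```bash
python3 st.py; python3 - <<'E'
from station import *
from h import *
c=camera("wrist"); pickle.dump(c,open("wrist9.pkl","wb"))
for k,x0 in(("7",0),("9",0)):
    c=pickle.load(open(f"wrist{k}.pkl","rb"));g=cv2.resize(cv2.cvtColor(c["color"],6)[200:260,300:420],None,fx=4,fy=4,interpolation=cv2.INTER_CUBIC)
    h=cv2.HoughCircles(g,cv2.HOUGH_GRADIENT,1.5,40,param1=80,param2=18,minRadius=48,maxRadius=76)
    print(k,None if h is None else np.round(np.c_[h[0][:4,0]/4+300,h[0][:4,1]/4+200,h[0][:4,2]/4],1).tolist())
E
```

```text
TCP deck mm [-75.   -1.7   9.8] F deck [ 7.8 -0.8  2.2] T deck [ 0.12 -1.21 -0.1 ] [ 1.67907378e+02 -6.97461628e-03  1.08806971e+02] 0.01470215834368069 61.11616909503937
7 [[333.8999938964844, 234.6999969482422, 16.299999237060547], [337.70001220703125, 244.8000030517578, 18.399999618530273], [370.70001220703125, 229.8000030517578, 13.699999809265137], [308.3999938964844, 229.8000030517578, 12.899999618530273]]
9 [[390.6000061035156, 239.60000610351562, 15.100000381469727], [332.1000061035156, 229.39999389648438, 18.799999237060547], [357.8999938964844, 255.6999969482422, 13.300000190734863]]
```

The plate is home: the force rose from 3 to 8 N with no further travel (about 30.8 mm slid). The head is at wrist (390.6,239.6). I relax slightly, then release and retreat straight out.

arm_command([
  {"dp": [0,0.02,0],"rot": [0,0,0],"fingers": 1},
  {"dp": [0,0,0],"rot": [0,0,0],"fingers": 1},
  {"dp": [0,0,0],"rot": [0,0,0],"fingers": 0},
  {"dp": [0,0,0],"rot": [0,0,0],"fingers": 0},
  {"dp": [0,0,0],"rot": [0,0,0],"fingers": 0},
  {"dp": [0,0,0],"rot": [0,0,0],"fingers": 0},
  {"dp": [0,0,0],"rot": [0,0,0],"fingers": 0},
  {"dp": [0,0,0],"rot": [0,0,0],"fingers": 0},
], newtons=20)

```text
time_s: 15.8
eef_pos: [0.4385, -0.2224, 0.0426]
tool_rot: [168.1, -0.1, 108.8]
contact_force: [0.8, 0.6, -0.1]
opening: 0.0427
grasp_force: 0.0
```

arm_command([
  {"dp": [0,0,-0.5],"rot": [0,0,0],"fingers": 0},
  {"dp": [0,0,-1.5],"rot": [0,0,0],"fingers": 0},
  {"dp": [0,0,-3],"rot": [0,0,0],"fingers": 0},
  {"dp": [0,0,-3],"rot": [0,0,0],"fingers": 0},
  {"dp": [0,0,-3],"rot": [0,0,0],"fingers": 0},
  {"dp": [0,0,-2],"rot": [0,0,0],"fingers": 0},
  {"dp": [0,0,0],"rot": [0,0,0],"fingers": 0},
])

```text
time_s: 16.5
eef_pos: [0.4147, -0.2329, 0.1742]
tool_rot: [167.9, 0.3, 108.8]
contact_force: [-0.3, 0.3, 0.3]
opening: 0.0427
grasp_force: 0.0
```

```bash
python3 - <<'E'
from station import *
from h import *
im=[camera(n)["color"] for n in("wrist","side","scene")]
f=lambda im,x,y,w,h,k:cv2.resize(im[y:y+h,x:x+w],None,fx=k,fy=k,interpolation=cv2.INTER_CUBIC)
cv2.imwrite("pics/f.png",np.vstack([np.hstack([f(im[1],140,220,160,120,2.5),f(im[2],70,165,160,120,2.5)]),np.hstack([f(im[0],0,0,512,384,.78125)[:300,:400],f(im[0],220,90,200,150,2)])]))
print(sense()["contact_force"])
E
```

```text
[-0.70822565 -0.07716763 -0.97196202]
```

View pics/f.png

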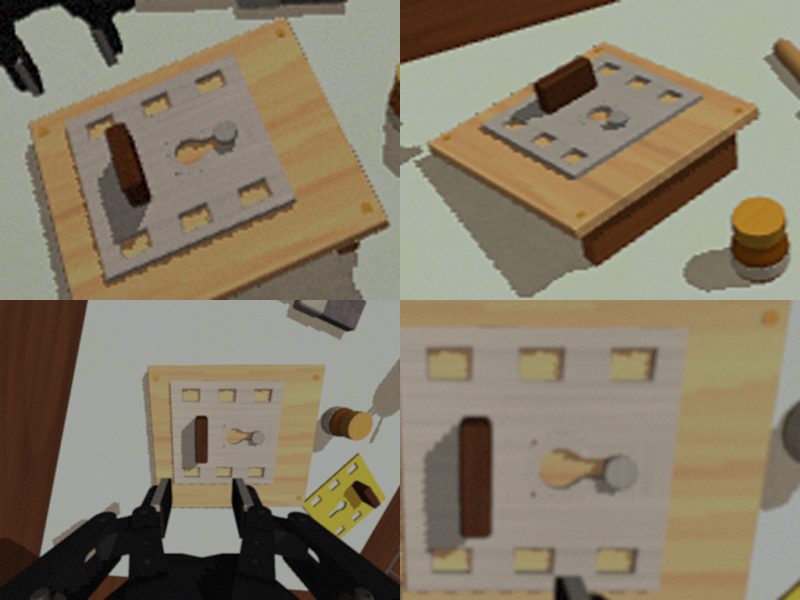

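The final view shows the plate flat and square on the board, with the stud head at the narrow end, in the side crop at (225,137). The gripper is clear, so I hand in.

```bash
python3 -c "
from station import *
print(sign_off())"
```

```text
the job is handed in; nothing more can be done
None
```

The aluminium stencil plate is on the stud with its slot fully home, lying flat and square on the board; I let go of it, backed the arm clear and handed the job in at about 17 s.

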